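# Set the length stop of a neck-blank cut-off jig and bring the blank up to it

## Robot

A 7-joint arm with a two-finger parallel gripper is mounted at the origin on the work surface. World frame = base frame: x ahead of the robot, y to its left, z up, the work surface at z = 0. Lengths are in m, angles in degrees, forces in N, time in s.
With the tool pointing down it reaches from about 0.425 to 0.95 m from the base axis. Payload 16.7 kg.
Tool frame: the origin (TCP) lies midway between the tips of the shut fingers; the grasp point (between the pads) lies 19 mm behind it; z points along the fingers, y is the line along which they close (so a half turn about z gives the same grasp; the last joint's range is limited). The gripper opens to 94 mm and grips with 3 to 60 N. Pads are 16 mm wide; open, the fingers measure 119 mm over their backs; the gripper's body (75 mm by 177 mm) begins 78 mm behind the grasp point.
Start: joints at [-83.68, 24.414, 4.234, 92.017, -1.954, 63.644, -3.845], TCP at [0.173, 0.652, 0.205] pointing down, gripper open.
Joint ranges: [-163.25, 163.25], [-28.42, 122.38], [-70.27, 78.77], [12.13, 141.07], [-58.53, 238.53], [9.26, 117.41], [-156.51, 156.51]. Speed limits (degrees/s): [108.29, 108.29, 136.94, 136.94, 172.46, 172.46, 172.46].

## Interface

Orientations are given as [roll, pitch, yaw] about the fixed x, y, z axes, in that order (R = Rz(yaw) Ry(pitch) Rx(roll)).
In Python, from bench import bot gives the robot as it stands.
- The arm moves only by the tool arm_command, never from a script. Its argument "rows" is a list that holds one entry, the list of rows, each a list of 7 numbers: the turn, a rotation vector about the tool's x, y, z each as a share of 180 degrees, from -1 to 1, then the shift along the tool's x, y, z each as a share of 25 cm, from -1 to 1, then the opening, from -1 (shut) to 1 (fully open). A call has 1 to 12 rows; each row is the pose to reach, as a shift and turn from the pose commanded when the call began, along the tool's axes at that moment, turning the shorter way round; what a row does not reach only later rows make up. A row lasts 1/8 s, in which the tool goes at most 62.5 mm and 10.7 degrees, less where a joint would pass 70% of its speed; a pose out of reach is approached as far as the arm can. A call with a number of a shift or a turn outside -1 to 1 is refused whole. A call with a gripper value outside its range is refused whole. The fingers move at their own pace and stop on an object; "squeeze" is the grip in N (left out, the last holds). Time passes only in rows, so rows that repeat a pose let the fingers close. It gives the time, the measured TCP pose, the force, the opening and the grip force at its end, in the units of the state.
- bot.sense(): the state, without advancing time (a new reading comes with each control period).
- bot.capture(name): name is "scene" or "top" or "wrist"; returns a dict with "pixels" (400x640x3 uint8, blue, green, red), "fx", "fy", "cx", "cy" (pixels), "R" (3x3) and "t" (3): a world point X has camera coordinates R X + t; the wrist camera has in their place "hand_eye" (4x4, takes a point from camera to tool coordinates, whose origin is the TCP and whose axes are the flange's). Camera axes: x right, y down, z forward; pixel columns grow to the right and rows downward; lengths in m; the calibration is good to about 2 mm. A picture is of the moment at which its call begins: read the wrist's pose just before it. There is no depth.
- bot.sign_off(): hands the job in; it is judged then, once.
The state is a dict: "t": time; "qpos": joint angles; "joint_vel": joint speeds; "tau": joint torques, N m; "tcp_pos": TCP position; "eef_rot": TCP orientation; "ft_force": force on the tool from outside, world axes, zero at the start; "ft_torque": the same for the moment, N m; "opening": finger opening in m; "grip_force": force on a finger pad.
Only numpy, scipy, OpenCV 4.12 (cv2) and the standard library are available. Lean on these libraries where they do the work, as an engineer would, in place of code of your own. Each camera call takes 0.05 s, during which the arm holds its last target. There are 200 camera calls.

## Task

Set the cut-off jig for the next violin neck: push the stiff blue stop along its channel until its black pointer is over the yellow patch and take your hand off it, then nudge it on from there until the pointer rests on the red band, never letting it run on past the red band. Then slide the maple blank along the channel until its end butts flush against the stop, gently enough that the pointer is still on the red band, and leave the jar, brush and screwdriver where they are.

Things in the scene. Friction and masses are not known exactly. Their poses are not given: they have to be found in the camera images.
- jig: Fixed wooden jig; origin at bench level under the channel's middle, y along the channel to the stop's end, x away from the fence, z up. Base y -285 to +245 mm, channel floor at z = 18 mm. Channel x -25 to +25, open ends, between a dark fence (top z = 30, x -65 to -25) and a rail (top z = 26, x 25 to 85) with an aluminium scale. Saw kerf at y = -80.
- stop: Blue block sliding in the channel along the jig's y only; stays where left, about 8 N to move. Starts 23 to 143 mm to +y of the yellow patch; push it to -y. Origin on the channel floor in the plane of its working face (looks to -y); axes as the jig's. Block 80 mm wide (x), y 0 to 60, 13 to 45 mm above the floor; brass screw on top, 26 mm across, to 58 mm.
- pointer (a point): Tip of the stop's black pointer: a bar 3 mm wide that sticks out of the stop over the scale, in line with the working face (same jig y as the stop's origin), about 13 mm above the channel floor.
- stop_back (a point): Centre of the back face of the blue block (the face looking to the jig's +y), 29 mm above the channel floor, 60 mm behind the working face: the place to push.
- red_band (a point): Centre of the red band of a flat target plate (36 mm wide in x) fixed on the scale, at a different place each time; axes as the jig's. Red from y = -5 to +5 mm, yellow patch from +5 to +37 mm, white from -5 to -15 mm.
- blank_center (a point): Centre of the loose maple blank, a pale block 150 mm long (y), 46 wide (x), 30 high, 0.11 to 0.18 kg, lying in the channel to -y of the stop with 2 mm play on each side; rises 18 mm above the fence. Axes as the jig's to a few hundredths of a radian. Slides with about 1 N.
- blank_end (a point): Centre of the blank's end face that looks towards the stop (75 mm to +y of its centre).
- blank: The same maple blank; origin in the middle of its underside.
- jar: Amber jar with dark lid, 60 mm across, 85 mm tall, standing beyond the jig; origin under its centre. Leave alone.
- brush: Glue brush, 190 mm long, lying beyond the jig. Leave alone.
- screwdriver: Screwdriver, 200 mm long, lying on the bench past the stop's end of the jig. Leave alone.
Things that resemble listed ones, but are neither listed nor needed, are in the scene too. Leave any green or purple look-alike of the blank alone.

How it is judged (in metres and radians):
On the way, in this order (a step that is already met when the one before it is completed fails the run):
1. the pointer is over the yellow patch, the stop at rest and not touched by the robot (y of pointer in the frame of red_band between 0.0055 and 0.039 m and contact force between each of the fingers, the arm and stop below 0.3 N and linear speed of stop below 0.005 m/s), for 0.2 s.
2. the pointer is on the red band (within 5.5 mm of its middle), the stop at rest and not touched by the robot (y of pointer in the frame of red_band between -0.0055 and 0.0055 m and contact force between each of the fingers, the arm and stop below 0.3 N and linear speed of stop below 0.005 m/s), for 0.2 s.
3. the blank lies flat in the channel with its end within 3 mm of the stop's working face, the pointer still on the red band (y of pointer in the frame of red_band between -0.0055 and 0.0055 m and y of blank_end in the frame of stop above -0.003 m and x of blank_center in the frame of jig between -0.008 and 0.008 m and z of blank_center in the frame of jig below 0.037 m and angle between the y axis of blank_center and the y axis of jig, either way round below 0.06 rad and angle between blank_center's own z axis and vertical below 0.06 rad and linear speed of blank below 0.01 m/s), for 0.2 s.
At the end, for the whole second after the job is handed in: The pointer is within 5.5 mm of the middle of the red band, and the blank lies flat and straight in the channel with its end within 3 mm of the stop's working face; stop and blank are at rest and untouched (all of step 3 and contact force between each of the fingers, the arm and stop below 0.3 N and linear speed of stop below 0.005 m/s).
It fails at once if the pointer runs past the red band (more than 8 mm beyond its middle) (y of pointer in the frame of red_band below -0.008 m).
It fails at once if the jar is moved more than 30 mm (distance of jar from where it was at the start of the episode above 0.03 m).
It fails at once if the brush is moved more than 30 mm (distance of brush from where it was at the start of the episode above 0.03 m).
It fails at once if the screwdriver is moved more than 30 mm (distance of screwdriver from where it was at the start of the episode above 0.03 m).
It also fails if it takes over 67 s, if anything falls off the work surface, if the arm or the gripper's body presses on something with over 40 N, if the wrist force passes 120 N, or if a joint passes its speed limit or range.

## Working session

There is one attempt and no reset: what is moved stays moved. The work goes in short steps, Python scripts to look and compute and a tool call to move; the robot and the scene stay as the last step left them, time stands still between calls to the robot, and variables do not carry over. Pictures are saved under pics/ and viewed, at most 10 in all, crops included, and the job is handed in when it is done.

Besides the shell and the picture viewer there is one more tool, called after "Call:" as name(argument=value, ...), one argument or row to a line, values as JSON. arm_command: Moves the arm, as the interface text tells. Shift numbers are shares of 25 cm and turn numbers shares of 180 degrees, none past 1 either way. Its arguments: {"type":"object","properties":{"rows":{"type":"array","items":{"type":"array","items":{"type":"array","items":{"type":"number"}}}},"squeeze":{"type":"number"}},"required":["rows"]}

```bash
mkdir -p pics; python3 - <<'E'
from bench import bot
import cv2,numpy as np,json
s=bot.sense();print(s)
for n in("scene","top","wrist"):
    c=bot.capture(n);cv2.imwrite(f"pics/{n}0.png",c["pixels"])
    print(n,{k:np.round(v,4).tolist() for k,v in c.items() if k!="pixels"})
E
```

```text
{'t': 0.0, 'qpos': array([-83.68159357,  24.44945283,   4.23054102,  92.05427243,
        -1.95295023,  63.64534994,  -3.84320313]), 'joint_vel': array([-0.16631532,  0.07191729, -0.07348631, -0.05039608,  0.00249202,
        0.02140183, -0.00083998]), 'tau': array([-1.84390656e-04, -9.35797906e+01,  3.66614342e+00, -4.54195762e+01,
       -4.89292201e-02,  2.01666757e-02,  1.08376003e-04]), 'tcp_pos': array([0.17329169, 0.65188679, 0.20476189]), 'eef_rot': array([-1.79923293e+02,  6.08208379e-03,  1.65116436e+02]), 'ft_force': array([ 0.2795877 ,  0.02673145, -0.34620777]), 'ft_torque': array([ 0.01854635,  0.03310893, -0.01975191]), 'grip_force': 0.0, 'opening': 0.09421440422479357}
scene {'fx': 468.0488, 'fy': 468.0488, 'cx': 320.6415, 'cy': 198.3134, 'R': [[0.4299, 0.9029, -0.0004], [0.6482, -0.3089, -0.696], [-0.6285, 0.2989, -0.7181]], 't': [-0.3221, -0.2808, 1.7462]}
top {'fx': 472.2527, 'fy': 472.2527, 'cx': 321.0596, 'cy': 203.2659, 'R': [[0.0098, -0.9999, -0.0045], [-0.9782, -0.0087, -0.2074], [0.2073, 0.0064, -0.9782]], 't': [0.0877, 0.5692, 1.1238]}
wrist {'fx': 353.0041, 'fy': 353.0041, 'cx': 320.2541, 'cy': 198.2587, 'hand_eye': [[0.0016, -0.9705, -0.2412, 0.0699], [1.0, 0.0018, -0.0008, 0.0003], [0.0012, -0.2412, 0.9705, -0.179], [0.0, 0.0, 0.0, 1.0]]}
```

View pics/top0.png

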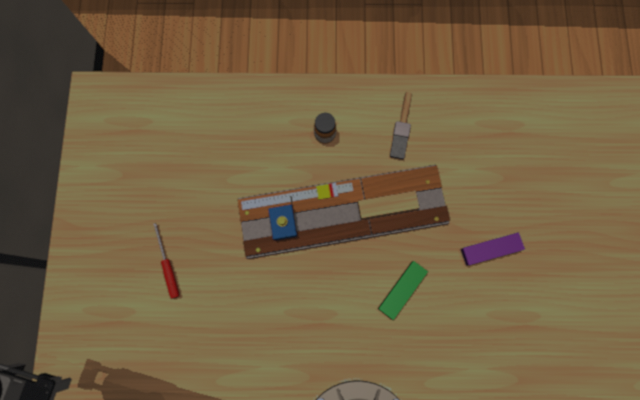

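View pics/scene0.png

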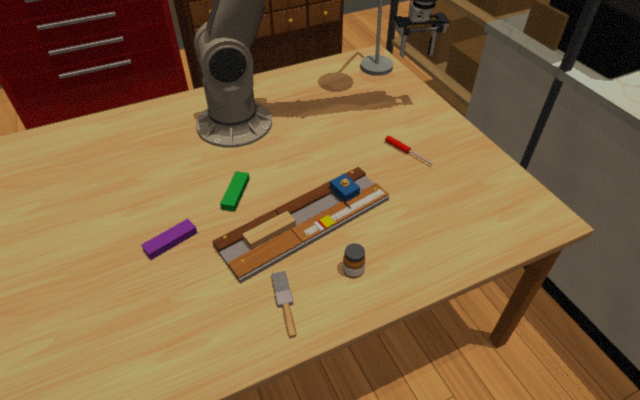

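The top view shows the jig from about (240,230) to (445,190). The stop is at (283,222), the yellow patch at (324,191) and the red band at about (332,189). The blank is at about (390,205), the screwdriver at (167,262), the jar at (325,128) and the brush at (402,125). I'll enlarge the jig to read these more closely.

```bash
python3 - <<'E'
import cv2
a=cv2.imread("pics/top0.png")[160:265,230:455]
a=cv2.resize(a,None,fx=3.5,fy=3.5,interpolation=cv2.INTER_CUBIC)
cv2.imwrite("pics/topc.png",cv2.convertScaleAbs(a,alpha=1.5))
E
```

```text
(no output)
```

View pics/topc.png

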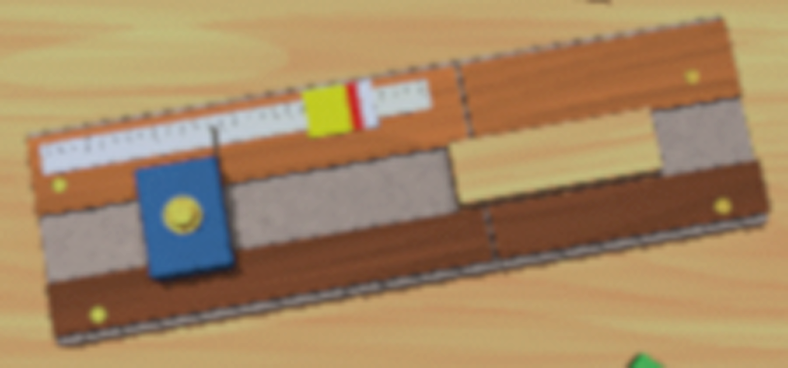

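```bash
cat > h.py <<'E'
import numpy as np,cv2
from scipy.optimize import least_squares
def ray(c,p,z):
    d=c["R"].T@np.array([(p[0]-c["cx"])/c["fx"],(p[1]-c["cy"])/c["fy"],1]);o=-c["R"].T@c["t"]
    return o+d*(z-o[2])/d[2]
def full(u,v,x0=230,y0=160,s=3.5): return ((u+.5)/s-.5+x0,(v+.5)/s-.5+y0)
E
python3 - <<'E'
from h import *
from bench import bot
c=bot.capture("top")
W=lambda u,v,z:ray(c,full(u,v),z)[:2]
J=[(85,245,26,28,135),(85,-285,26,722,17),(-65,245,30,57,340),(-65,-285,30,768,213),(25,245,26,38,213),(25,-285,26,738,98),(-25,245,30,48,284),(-25,-285,30,757,162)]
def tf(p,x,y):
    a=p[2];return np.array([p[0]+x*np.cos(a)-y*np.sin(a),p[1]+x*np.sin(a)+y*np.cos(a)])
res=lambda p:np.concatenate([tf(p,x/1e3,y/1e3)-W(u,v,z/1e3) for x,y,z,u,v in J])
r=least_squares(res,[.6,0,0]);p=r.x
print(p,np.degrees(p[2]),np.round(res(p)*1e3,1))
a=p[2];R=np.array([[np.cos(a),-np.sin(a)],[np.sin(a),np.cos(a)]])
inv=lambda w:np.round(R.T@(w-p[:2])*1e3,1)
for n,u,v,z in [("stopf1",217,157,63),("stopf2",234,264,63),("stopb1",135,170,63),("stopb2",153,277,63),("ptr",213,128,31),("red",354,106,27),("red/white",359,106,27),("yel/red",349,106,27),("yelL",306,112,27),("b1",448,145,48),("b2",652,109,48),("b3",662,172,48),("b4",462,204,48)]: print(n,inv(W(u,v,z/1e3)))
np.save("jig.npy",p)
s=bot.sense();print(s["t"])
E
```

```text
[0.54546121 0.05549115 0.18143355] 10.395376951312874 [-2.1  2.6 -1.6 -2.5  1.8  4.2  0.3 -3.1 -2.7  1.8  1.8 -4.   0.8  3.1
  1.8 -2.2]
stopf1 [ 38.1 105.8]
stopf2 [-40.  106.2]
stopb1 [ 38.8 164.9]
stopb2 [-39.3 163.8]
ptr [ 67.1 106.3]
red [66.6  0.8]
red/white [66.  -2.8]
yel/red [67.3  4.5]
yelL [68.3 36.6]
b1 [ 21.4 -59.9]
b2 [  22.3 -210.9]
b3 [ -24.6 -208.1]
b4 [-22.9 -61.7]
0.2
```

```bash
cat >> h.py <<'E'
from scipy.spatial.transform import Rotation as Ro
p=np.load("jig.npy");A=p[2];RJ=np.array([[np.cos(A),-np.sin(A)],[np.sin(A),np.cos(A)]])
toJ=lambda w:RJ.T@(np.asarray(w)[:2]-p[:2])
def go(s,x,y,z,yaw=100.4):
    "jig x,y,z (m) -> tool shares"
    w=np.r_[p[:2]+RJ@[x,y],z];R=Ro.from_euler("xyz",s["eef_rot"],degrees=True)
    rv=(R.inv()*Ro.from_euler("xyz",[180,0,yaw],degrees=True)).as_rotvec(degrees=True)/180
    return np.round(np.r_[rv,R.inv().apply(w-s["tcp_pos"])/.25],4)
E
python3 - <<'E'
from h import *
from bench import bot
print(go(bot.sense(),0,.215,.15))
E
```

```text
[-2.0000e-04  1.0000e-04  3.5950e-01 -1.6842e+00 -1.1461e+00  2.2120e-01]
```

Call:
arm_command(
  rows=[
    [[0, 0, 0.06, -0.2, -0.14, 0, -1], [0, 0, 0.12, -0.4, -0.28, 0, -1], [0, 0, 0.17, -0.6, -0.42, 0, -1], [0, 0, 0.22, -0.8, -0.55, 0, -1], [0, 0, 0.26, -0.95, -0.65, 0, -1], [0, 0, 0.26, -0.95, -0.65, 0, -1]],
  ],
  squeeze=20,
)

```text
t: 0.95
tcp_pos: [0.3637, 0.4314, 0.2058]
eef_rot: [180.0, 0.0, 117.9]
ft_force: [-1.9, 0.5, 0.6]
opening: 0.0375
grip_force: 0.0
```

```bash
python3 - <<'E'
from h import *
from bench import bot
s=bot.sense();print(s["t"],s["qpos"].round(1),s["tcp_pos"],s["eef_rot"],s["opening"],go(s,0,.215,.15))
E
```

```text
0.95 [-72.   14.4  18.5 107.3  -5.2  59.2 -23.4] [0.36371999 0.4313731  0.20577138] [1.79975517e+02 3.33818763e-02 1.17922703e+02] 0.03750368892642291 [ 2.000e-04  2.000e-04  9.730e-02 -8.487e-01  1.972e-01  2.237e-01]
```

Call:
arm_command(
  rows=[
    [[0, 0, 0.04, -0.25, 0.05, 0, -1], [0, 0, 0.08, -0.5, 0.11, 0.05, -1], [0, 0, 0.1, -0.75, 0.17, 0.15, -1], [0, 0, 0.1, -0.85, 0.2, 0.22, -1], [0, 0, 0.1, -0.85, 0.2, 0.22, -1]],
  ],
)

```text
t: 1.58
tcp_pos: [0.5065, 0.2688, 0.149]
eef_rot: [-179.9, 0.1, 100.2]
ft_force: [-1.1, 1.5, -0.3]
opening: 0.0007
grip_force: 0.0
```

```bash
python3 - <<'E'
from h import *
from bench import bot
s=bot.sense();print(s["t"],s["qpos"].round(1),s["tcp_pos"],s["eef_rot"],s["opening"],s["ft_force"],toJ(s["tcp_pos"]),go(s,0,.215,.05))
c=bot.capture("wrist");cv2.imwrite("pics/w1.png",c["pixels"])
E
```

```text
1.575 [-55.6  19.8  26.2 109.6 -10.7  53.2 -14.1] [0.50653838 0.26879839 0.14898273] [-1.79895257e+02  1.14832031e-01  1.00180764e+02] 0.0007054883710161838 [-1.07479451  1.50677691 -0.25489348] [2.05163562e-04 2.16829254e-01] [-6.000e-04  6.000e-04 -1.200e-03 -6.500e-03 -1.000e-04  3.959e-01]
```

View pics/w1.png

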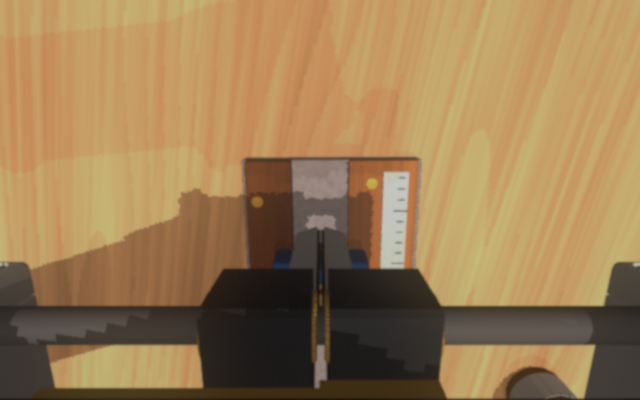

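The fingers are centred on the channel (column 320, channel 292–348), just behind the stop. I'll lower and approach the stop's back face.

Call:
arm_command(
  rows=[
    [[0, 0, 0, 0, 0, 0.2, -1], [0, 0, 0, 0, 0, 0.4, -1], [0, 0, 0, 0, 0, 0.41, -1], [0, 0, 0, -0.07, 0, 0.41, -1], [0, 0, 0, -0.12, 0, 0.41, -1], [0, 0, 0, -0.14, 0, 0.41, -1], [0, 0, 0, -0.14, 0, 0.41, -1]],
  ],
)

```text
t: 2.5
tcp_pos: [0.5127, 0.2362, 0.0488]
eef_rot: [179.9, -0.0, 100.3]
ft_force: [-0.8, 0.8, -0.2]
opening: 0.0006
grip_force: 0.0
```

Call:
arm_command(
  rows=[
    [[0, 0, 0, -0.01, 0, 0, -1], [0, 0, 0, -0.02, 0, 0, -1], [0, 0, 0, -0.03, 0, 0, -1], [0, 0, 0, -0.04, 0, 0, -1], [0, 0, 0, -0.05, 0, 0, -1], [0, 0, 0, -0.06, 0, 0, -1]],
  ],
)

```text
t: 3.25
tcp_pos: [0.5146, 0.2231, 0.0479]
eef_rot: [-180.0, -0.1, 100.4]
ft_force: [-1.2, 7.5, -2.6]
opening: 0.0007
grip_force: 4.1
```

```bash
python3 - <<'E'
from h import *
from bench import bot
s=bot.sense();print(s["t"],s["tcp_pos"],s["eef_rot"],s["ft_force"],toJ(s["tcp_pos"]))
E
```

```text
3.25 [0.51461118 0.22314769 0.04794343] [-1.79998109e+02 -8.01078766e-02  1.00383824e+02] [-1.16823322  7.54820435 -2.55928351] [-9.17451702e-05  1.70471205e-01]
```

Call:
arm_command(
  rows=[
    [[0, 0, 0, -0.03, 0, 0, -1], [0, 0, 0, -0.06, 0, 0, -1], [0, 0, 0, -0.09, 0, 0, -1], [0, 0, 0, -0.12, 0, 0, -1], [0, 0, 0, -0.15, 0, 0, -1], [0, 0, 0, -0.18, 0, 0, -1], [0, 0, 0, -0.21, 0, 0, -1], [0, 0, 0, -0.23, 0, 0, -1], [0, 0, 0, -0.25, 0, 0, -1], [0, 0, 0, -0.265, 0, 0, -1], [0, 0, 0, -0.275, 0, 0, -1], [0, 0, 0, -0.28, 0, 0, -1]],
  ],
)

```text
t: 4.75
tcp_pos: [0.5274, 0.1542, 0.0479]
eef_rot: [180.0, -0.1, 100.4]
ft_force: [0.4, 8.1, -2.4]
opening: 0.0005
grip_force: 4.0
```

```bash
python3 - <<'E'
from h import *
from bench import bot
s=bot.sense();print(s["t"],s["tcp_pos"],s["eef_rot"],s["ft_force"],toJ(s["tcp_pos"]))
c=bot.capture("top");a=c["pixels"][160:265,230:455]
a=cv2.resize(a,None,fx=3.5,fy=3.5,interpolation=cv2.INTER_CUBIC)
cv2.imwrite("pics/topc2.png",cv2.convertScaleAbs(a,alpha=1.5))
E
```

```text
4.75 [0.52738921 0.15417572 0.04793545] [ 1.79988252e+02 -7.41225092e-02  1.00372838e+02] [ 0.40721596  8.09384921 -2.40871837] [3.12581902e-05 1.00325678e-01]
```

View pics/topc2.png

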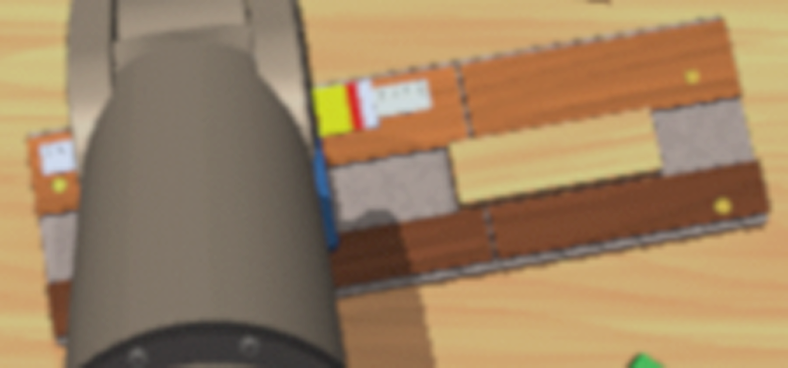

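The arm hides the pointer. The stop's face looks to be about 26–32 mm short of red, so it is over yellow. I'll back off (step 1) and look again.

Call:
arm_command(
  rows=[
    [[0, 0, 0, 0.04, 0, 0, -1], [0, 0, 0, 0.2, 0, 0, -1], [0, 0, 0, 0.4, 0, 0, -1], [0, 0, 0, 0.6, 0, 0, -1], [0, 0, 0, 0.6, 0, 0, -1], [0, 0, 0, 0.6, 0, 0, -1]],
  ],
)

```text
t: 5.55
tcp_pos: [0.5004, 0.3001, 0.0478]
eef_rot: [-180.0, 0.0, 100.3]
ft_force: [-0.2, -0.8, -1.3]
opening: 0.0008
grip_force: 0.0
```

```bash
python3 - <<'E'
from h import *
from bench import bot
s=bot.sense();print(s["t"],s["tcp_pos"],s["ft_force"],toJ(s["tcp_pos"]))
c=bot.capture("top");a=c["pixels"][170:240,280:380]
a=cv2.resize(a,None,fx=8,fy=8,interpolation=cv2.INTER_CUBIC)
cv2.imwrite("pics/topc3.png",cv2.convertScaleAbs(a,alpha=1.5))
E
```

```text
5.55 [0.50044678 0.30009259 0.04781748] [-0.16638705 -0.84342543 -1.29956792] [-1.39729890e-04  2.48708958e-01]
```

View pics/topc3.png

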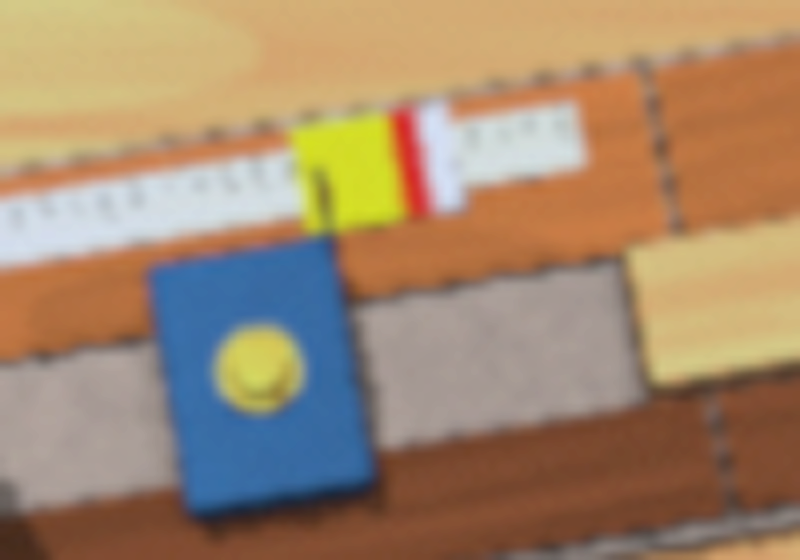

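The pointer (tip at about (320,172), root at (329,232)) is over yellow. The red band's centre line runs through about (403,113) and (418,213). Next I'll measure the gap.

```bash
python3 - <<'E'
from h import *
from bench import bot
c=bot.capture("top")
F=lambda u,v,z:(toJ(ray(c,full(u,v,280,170,8),z/1e3))*1e3).round(1)
for n,u,v,z in[("tip",320,172,31),("root",329,232,31),("redL",394,115,27),("redL2",408,215,27),("redR",411,112,27),("redR2",428,212,27),("yel",292,130,27),("yel2",305,235,27),("whR",446,100,27),("whR2",465,210,27),("st",333,240,63),("st2",376,480,63)]:print(n,F(u,v,z))
s=bot.sense();print(s["t"])
E
```

```text
tip [67.7 30.1]
root [47.7 30.7]
redL [83.3  3.1]
redL2 [49.7  4.4]
redR [83.3 -2.6]
redR2 [49.6 -2.1]
yel [84.  36.6]
yel2 [48.9 38.3]
whR [ 85.3 -14.5]
whR2 [ 48.2 -14. ]
st [37.9 30.9]
st2 [-39.2  30.8]
5.65
```

Call:
arm_command(
  rows=[
    [[0, 0, 0, -0.15, 0, 0, -1], [0, 0, 0, -0.35, 0, 0, -1], [0, 0, 0, -0.5, 0, 0, -1], [0, 0, 0, -0.55, 0, 0, -1], [0, 0, 0, -0.57, 0, 0, -1], [0, 0, 0, -0.58, 0, 0, -1]],
  ],
)

```text
t: 6.4
tcp_pos: [0.5265, 0.1583, 0.048]
eef_rot: [180.0, -0.0, 100.3]
ft_force: [0.0, 0.1, 0.5]
opening: 0.0003
grip_force: 0.0
```

Call:
arm_command(
  rows=[
    [[0, 0, 0, -0.015, 0, 0, -1], [0, 0, 0, -0.03, 0, 0, -1], [0, 0, 0, -0.045, 0, 0, -1], [0, 0, 0, -0.06, 0, 0, -1], [0, 0, 0, -0.075, 0, 0, -1], [0, 0, 0, -0.09, 0, 0, -1], [0, 0, 0, -0.1, 0, 0, -1], [0, 0, 0, -0.11, 0, 0, -1], [0, 0, 0, -0.11, 0, 0, -1], [0, 0, 0, -0.11, 0, 0, -1]],
  ],
)

```text
t: 7.65
tcp_pos: [0.5313, 0.1322, 0.0479]
eef_rot: [-180.0, -0.1, 100.4]
ft_force: [-0.8, 6.0, -0.4]
opening: 0.0006
grip_force: 3.0
```

```bash
python3 - <<'E'
from h import *
from bench import bot
s=bot.sense();print(s["t"],s["tcp_pos"],s["ft_force"],toJ(s["tcp_pos"]))
E
```

```text
7.65 [0.53125771 0.13220432 0.04792392] [-0.75473128  6.04656393 -0.43769745] [-0.00012825  0.07801688]
```

Call:
arm_command(
  rows=[
    [[0, 0, 0, -0.006, 0, 0, -1], [0, 0, 0, -0.012, 0, 0, -1], [0, 0, 0, -0.018, 0, 0, -1], [0, 0, 0, -0.023, 0, 0, -1], [0, 0, 0, -0.023, 0, 0, -1], [0, 0, 0, -0.023, 0, 0, -1]],
  ],
)

```text
t: 8.4
tcp_pos: [0.5323, 0.1268, 0.048]
eef_rot: [-180.0, -0.1, 100.4]
ft_force: [-0.8, 7.0, -1.2]
opening: 0.0007
grip_force: 3.5
```

```bash
python3 - <<'E'
from h import *
from bench import bot
s=bot.sense();print(s["t"],s["tcp_pos"],s["ft_force"],toJ(s["tcp_pos"]))
E
```

```text
8.4 [0.53230001 0.12677793 0.04795305] [-0.81624322  6.98194558 -1.18648079] [-8.21982211e-05  7.24914921e-02]
```

Call:
arm_command(
  rows=[
    [[0, 0, 0, 0.04, 0, 0, -1], [0, 0, 0, 0.2, 0, 0, -1], [0, 0, 0, 0.4, 0, 0, -1], [0, 0, 0, 0.6, 0, 0, -1], [0, 0, 0, 0.6, 0, 0, -1], [0, 0, 0, 0.6, 0, 0, -1]],
  ],
)

```text
t: 9.15
tcp_pos: [0.5054, 0.2725, 0.0478]
eef_rot: [-180.0, 0.0, 100.3]
ft_force: [-0.4, -0.3, 0.7]
opening: 0.0008
grip_force: 0.0
```

```bash
python3 - <<'E'
from h import *
from bench import bot
s=bot.sense();print(s["t"],toJ(s["tcp_pos"]),go(s,.0,.22,.16),go(s,0,-.24,.16))
c=bot.capture("top");a=c["pixels"][170:240,300:400]
a=cv2.resize(a,None,fx=8,fy=8,interpolation=cv2.INTER_CUBIC)
cv2.imwrite("pics/topc4.png",cv2.convertScaleAbs(a,alpha=1.5))
E
```

```text
9.15 [-2.15099755e-04  2.20680601e-01] [-1.000e-04  2.000e-04 -3.000e-04 -3.000e-03  8.000e-04 -4.487e-01] [-1.000e-04  2.000e-04 -3.000e-04 -1.843e+00  2.200e-03 -4.476e-01]
```

View pics/topc4.png

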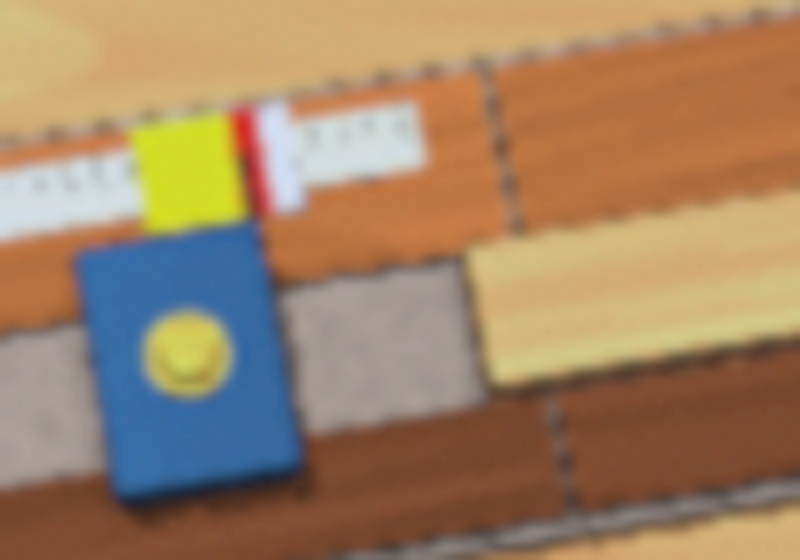

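The pointer (column about 250, row 180) sits on the red band's yellow side, about 2 mm short of its middle, so it is inside the band. Next I'll go over to the blank's far end.

Call:
arm_command(
  rows=[
    [[0, 0, 0, 0, 0, -0.22, -1], [0, 0, 0, -0.05, 0, -0.44, -1], [0, 0, 0, -0.27, 0, -0.45, -1], [0, 0, 0, -0.5, 0, -0.45, -1], [0, 0, 0, -0.72, 0, -0.45, -1], [0, 0, 0, -0.95, 0, -0.45, -1], [0, 0, 0, -0.95, 0, -0.45, -1]],
  ],
)

```text
t: 10.07
tcp_pos: [0.5483, 0.0327, 0.1608]
eef_rot: [180.0, 0.1, 99.8]
ft_force: [0.4, 1.2, -0.3]
opening: 0.0001
grip_force: 0.0
```

Call:
arm_command(
  rows=[
    [[0, 0, 0, -0.22, 0, 0, -1], [0, 0, 0, -0.45, 0, 0, -1], [0, 0, 0, -0.67, 0, 0, -1], [0, 0, 0, -0.85, 0, 0, -1], [0, 0, 0, -0.9, 0, 0, -1], [0, 0, 0, -0.9, 0, 0, -1]],
  ],
)

```text
t: 10.82
tcp_pos: [0.5881, -0.1829, 0.1603]
eef_rot: [-180.0, -0.0, 100.2]
ft_force: [0.3, 1.1, 0.6]
opening: 0.0004
grip_force: 0.0
```

```bash
python3 - <<'E'
from h import *
from bench import bot
s=bot.sense();print(s["t"],s["qpos"].round(1),s["tcp_pos"],s["eef_rot"],toJ(s["tcp_pos"]),go(s,0,-.24,.03))
E
```

```text
10.825 [-14.8  24.4  34.2 103.9 -16.1  56.6  36.2] [ 0.5880984  -0.1828854   0.16028555] [-1.79976965e+02 -7.66941154e-03  1.00215105e+02] [-0.00107527 -0.24215728] [-1.000e-04 -0.000e+00 -1.000e-03  8.600e-03  4.500e-03  5.211e-01]
```

Call:
arm_command(
  rows=[
    [[0, 0, 0, 0, 0.004, 0.2, -1], [0, 0, 0, 0, 0.004, 0.4, -1], [0, 0, 0, 0, 0.004, 0.5, -1], [0, 0, 0, 0, 0.004, 0.505, -1], [0, 0, 0, 0, 0.004, 0.505, -1], [0, 0, 0, 0.03, 0.004, 0.505, -1], [0, 0, 0, 0.06, 0.004, 0.505, -1], [0, 0, 0, 0.08, 0.004, 0.505, -1]],
  ],
)

```text
t: 11.82
tcp_pos: [0.586, -0.1616, 0.0347]
eef_rot: [180.0, -0.0, 100.4]
ft_force: [0.3, -0.5, 0.0]
opening: 0.0004
grip_force: 0.0
```

Call:
arm_command(
  rows=[
    [[0, 0, 0, 0.015, 0, 0, -1], [0, 0, 0, 0.03, 0, 0, -1], [0, 0, 0, 0.045, 0, 0, -1], [0, 0, 0, 0.06, 0, 0, -1], [0, 0, 0, 0.075, 0, 0, -1], [0, 0, 0, 0.09, 0, 0, -1], [0, 0, 0, 0.105, 0, 0, -1], [0, 0, 0, 0.12, 0, 0, -1], [0, 0, 0, 0.135, 0, 0, -1], [0, 0, 0, 0.15, 0, 0, -1], [0, 0, 0, 0.16, 0, 0, -1], [0, 0, 0, 0.16, 0, 0, -1]],
  ],
)

```text
t: 13.32
tcp_pos: [0.5786, -0.1229, 0.0342]
eef_rot: [-180.0, -0.0, 100.3]
ft_force: [-0.3, 0.7, -0.4]
opening: 0.0006
grip_force: 0.0
```

```bash
python3 - <<'E'
from h import *
from bench import bot
s=bot.sense();print(s["t"],s["tcp_pos"],s["ft_force"],toJ(s["tcp_pos"]))
c=bot.capture("top");a=c["pixels"][160:265,280:455]
a=cv2.resize(a,None,fx=4.5,fy=4.5,interpolation=cv2.INTER_CUBIC)
cv2.imwrite("pics/topc5.png",cv2.convertScaleAbs(a,alpha=1.5))
E
```

```text
13.325 [ 0.5786195  -0.12290406  0.03419172] [-0.2908815   0.7410647  -0.44976785] [ 0.00042444 -0.1814501 ]
```

View pics/topc5.png

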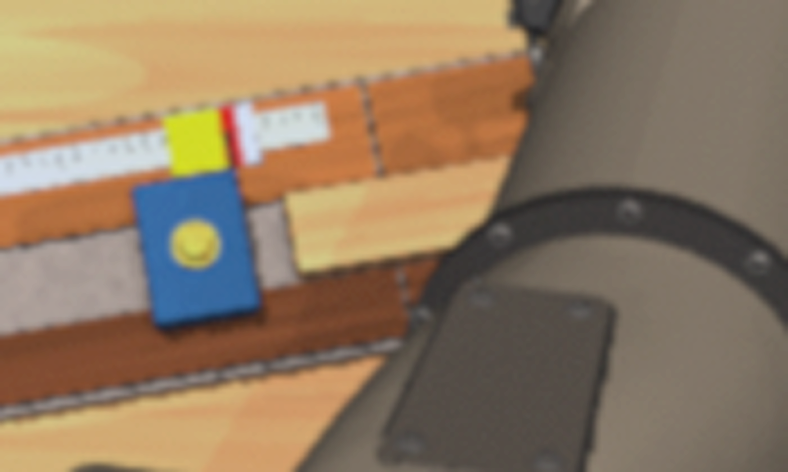

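The blank is sliding: its front edge is at (286,195)–(300,272) and the stop's front edge at (240,172)–(262,302). I'll compute the gap.

```bash
python3 - <<'E'
from h import *
from bench import bot
c=bot.capture("top")
F=lambda u,v,z:(toJ(ray(c,full(u,v,280,160,4.5),z/1e3))*1e3).round(1)
print(F(286,195,48),F(300,272,48),F(240,172,63),F(262,302,63))
E
```

```text
[ 23.  -22.9] [-21.6 -22.7] [37.2  1.1] [-37.    2.1]
```

Call:
arm_command(
  rows=[
    [[0, 0, 0, 0.012, 0, 0, -1], [0, 0, 0, 0.024, 0, 0, -1], [0, 0, 0, 0.036, 0, 0, -1], [0, 0, 0, 0.048, 0, 0, -1], [0, 0, 0, 0.06, 0, 0, -1], [0, 0, 0, 0.07, 0, 0, -1], [0, 0, 0, 0.08, 0, 0, -1], [0, 0, 0, 0.08, 0, 0, -1], [0, 0, 0, 0.08, 0, 0, -1]],
  ],
)

```text
t: 14.55
tcp_pos: [0.5751, -0.1035, 0.0342]
eef_rot: [-180.0, -0.0, 100.3]
ft_force: [-1.1, -0.6, -0.4]
opening: 0.0006
grip_force: 0.0
```

Call:
arm_command(
  rows=[
    [[0, 0, 0, 0.002, 0, 0, -1], [0, 0, 0, 0.004, 0, 0, -1], [0, 0, 0, 0.006, 0, 0, -1], [0, 0, 0, 0.008, 0, 0, -1], [0, 0, 0, 0.008, 0, 0, -1]],
  ],
)

```text
t: 15.18
tcp_pos: [0.5747, -0.1015, 0.0342]
eef_rot: [-180.0, -0.0, 100.3]
ft_force: [-1.4, 0.2, -0.0]
opening: 0.0003
grip_force: 0.0
```

```bash
python3 - <<'E'
from h import *
from bench import bot
s=bot.sense();print(s["t"],s["tcp_pos"],s["ft_force"],toJ(s["tcp_pos"]))
E
```

```text
15.175 [ 0.57474893 -0.10148766  0.03422692] [-1.37151728  0.21170329 -0.04725375] [ 0.00048178 -0.15968683]
```

Call:
arm_command(
  rows=[
    [[0, 0, 0, 0.002, 0, 0, -1], [0, 0, 0, 0.004, 0, 0, -1], [0, 0, 0, 0.004, 0, 0, -1]],
  ],
)

```text
t: 15.55
tcp_pos: [0.5745, -0.1005, 0.0342]
eef_rot: [-180.0, -0.0, 100.3]
ft_force: [0.0, -0.1, 0.2]
opening: 0.0006
grip_force: 0.1
```

Call:
arm_command(
  rows=[
    [[0, 0, 0, 0.002, 0, 0, -1], [0, 0, 0, 0.004, 0, 0, -1], [0, 0, 0, 0.004, 0, 0, -1]],
  ],
)

```text
t: 15.92
tcp_pos: [0.5744, -0.0995, 0.0342]
eef_rot: [-180.0, -0.0, 100.3]
ft_force: [0.2, -0.7, 0.4]
opening: 0.0001
grip_force: 0.1
```

Call:
arm_command(
  rows=[
    [[0, 0, 0, 0.002, 0, 0, -1], [0, 0, 0, 0.004, 0, 0, -1], [0, 0, 0, 0.004, 0, 0, -1]],
  ],
)

```text
t: 16.3
tcp_pos: [0.5742, -0.0986, 0.0342]
eef_rot: [-180.0, 0.0, 100.3]
ft_force: [0.7, -0.4, 0.4]
opening: 0.0002
grip_force: 0.2
```

```bash
python3 - <<'E'
from h import *
from bench import bot
s=bot.sense();print(s["t"],s["ft_force"],toJ(s["tcp_pos"]))
c=bot.capture("top");a=c["pixels"][170:240,300:400]
a=cv2.resize(a,None,fx=8,fy=8,interpolation=cv2.INTER_CUBIC)
cv2.imwrite("pics/topc6.png",cv2.convertScaleAbs(a,alpha=1.5))
E
```

```text
16.3 [ 0.66029338 -0.39018187  0.41798771] [ 0.00047292 -0.1567303 ]
```

View pics/topc6.png

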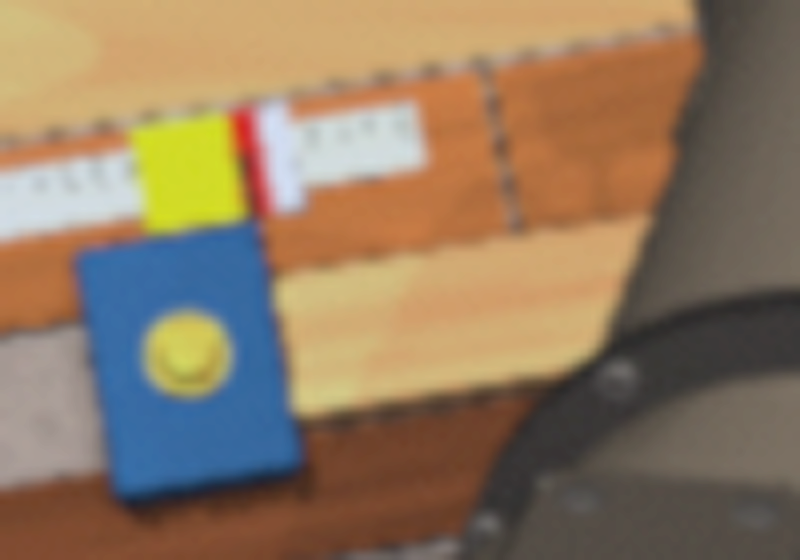

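The blank's end appears at the stop's face and the pointer hasn't moved. I'll keep taking fine steps until the force rises.

Call:
arm_command(
  rows=[
    [[0, 0, 0, 0.002, 0, 0, -1], [0, 0, 0, 0.004, 0, 0, -1], [0, 0, 0, 0.004, 0, 0, -1]],
  ],
)

```text
t: 16.73
tcp_pos: [0.5743, -0.0983, 0.0344]
eef_rot: [180.0, 0.1, 100.3]
ft_force: [1.7, -5.5, -0.8]
opening: 0.0006
grip_force: 2.4
```

Call:
arm_command(
  rows=[
    [[0, 0, 0, 0.002, 0, 0, -1], [0, 0, 0, 0.003, 0, 0, -1], [0, 0, 0, 0.003, 0, 0, -1]],
  ],
)

```text
t: 17.1
tcp_pos: [0.5743, -0.0982, 0.0345]
eef_rot: [180.0, 0.1, 100.3]
ft_force: [2.2, -7.6, 0.1]
opening: 0.0005
grip_force: 3.9
```

Contact: the force rose to 5–7 N and the tool stopped moving. I'll back off slowly.

Call:
arm_command(
  rows=[
    [[0, 0, 0, -0.01, 0, 0, -1], [0, 0, 0, -0.03, 0, 0, -1], [0, 0, 0, -0.1, 0, 0, -1], [0, 0, 0, -0.25, 0, 0, -1], [0, 0, 0, -0.25, 0, -0.2, -1], [0, 0, 0, -0.35, 0, -0.4, -1], [0, 0, 0, -0.5, 0, -0.5, -1], [0, 0, 0, -0.65, 0, -0.5, -1], [0, 0, 0, -0.65, 0, -0.5, -1]],
  ],
)

```text
t: 18.23
tcp_pos: [0.6023, -0.2613, 0.1597]
eef_rot: [180.0, 0.1, 100.1]
ft_force: [-0.4, 1.6, -0.2]
opening: 0.0005
grip_force: 0.0
```

```bash
python3 - <<'E'
from h import *
from bench import bot
s=bot.sense();print(s["t"],s["ft_force"],toJ(s["tcp_pos"]))
c=bot.capture("top");a=c["pixels"][165:240,300:400]
a=cv2.resize(a,None,fx=8,fy=8,interpolation=cv2.INTER_CUBIC)
cv2.imwrite("pics/topc7.png",cv2.convertScaleAbs(a,alpha=1.5))
E
```

```text
18.225 [-0.39211282  1.557377   -0.24445209] [-0.00122466 -0.32183828]
```

View pics/topc7.png

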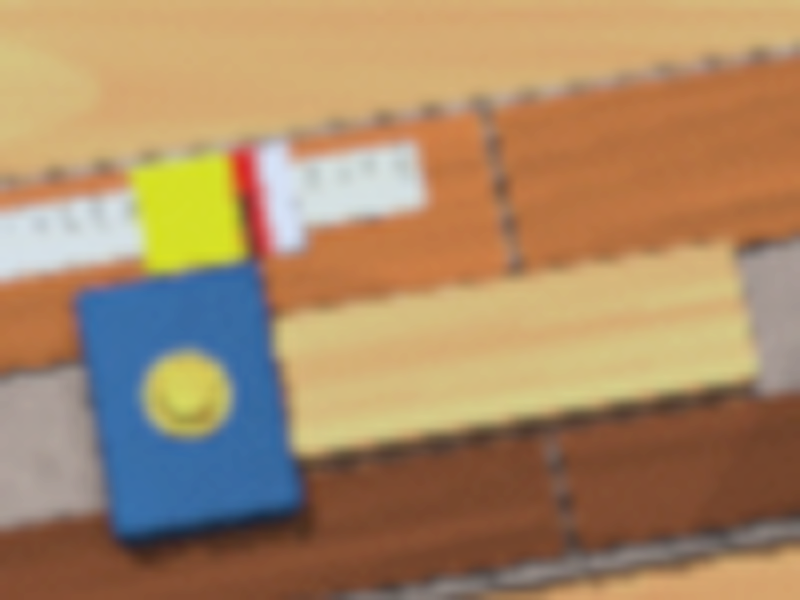

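The blank is flush against the stop and straight in the channel. The pointer is still on red, about 2 mm from the middle, and the arm is clear. I'll hand the job in.

```bash
python3 -c "
from bench import bot
print(bot.sign_off())"
```

```text
the job is handed in; nothing more can be done
None
```

I handed the job in at about 18 s: the pointer rests on the red band about 2 mm from its middle, the blank sits flush against the stop, and the jar, brush and screwdriver were never approached; the hand-in returned no verdict.

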